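# Load the transfer carriage and index it at its detent

### The arm

A 6-joint arm with a two-finger parallel gripper is mounted at the origin on the work surface. World frame = base frame: x ahead of the robot, y to its left, z up, the work surface at z = 0. Lengths are in m, angles in rad, forces in N, time in s.
With the tool pointing down it reaches from about 0.35 to 0.775 m from the base axis. Payload 7.3 kg.
Tool frame: the origin (TCP) lies midway between the tips of the shut fingers; the grasp point (between the pads) lies 19 mm behind it (robot.grip_depth is the z of the grasp point in the tool frame, in m); z points along the fingers, y is the line along which they close (so a half turn about z gives the same grasp; the last joint's range is limited). The gripper opens to 92 mm and grips with 3 to 60 N. Pads are 19 mm wide; open, the fingers measure 130 mm over their backs; the gripper's body (75 mm by 190 mm) begins 47 mm behind the grasp point.
Start: joints at [-1.254, 0.342, 1.524, -0, 1.275, -0.146], TCP at [0.234, -0.47, 0.227] pointing down, gripper open.
Joint ranges: [-2.53, 2.53], [-0.77, 2.02], [0.04, 2.7], [-1, 4.14], [0.28, 2.66], [-3.11, 3.11]. Speed limits (rad/s): [2.57, 2.57, 3.14, 3.14, 3.14, 3.14].

### API

Orientations are given as [roll, pitch, yaw] about the fixed x, y, z axes, in that order (R = Rz(yaw) Ry(pitch) Rx(roll)).
In Python, from cell import robot, viewer gives the robot as it stands.
- The arm moves only by the tool step_arm, never from a script. Its argument "increments" is a list of rows, each an object with "delta_pos": the shift along the tool's x, y, z in cm, a list of three; "dr": the turn, a rotation vector about the tool's x, y, z in degrees, a list of three; "fingers": the closure, from -1 (fully open) to 1 (shut), so that 0 is half open. In form: [{"delta_pos": [tx, ty, tz], "dr": [wx, wy, wz], "fingers": fingers}, ...]. A call has exactly 5 rows; each row is the pose to reach, as a shift and turn from the pose commanded when the call began, along the tool's axes at that moment; what a row does not reach only later rows make up. A row lasts 1/8 s, in which the tool goes at most 62.5 mm and 10.7 degrees, less where a joint would pass 70% of its speed; a pose out of reach is approached as far as the arm can. A call with a gripper value outside its range is refused whole. The fingers move at their own pace and stop on an object; "newtons" is the grip in N (left out, the last holds). Time passes only in rows, so rows that repeat a pose let the fingers close, or fill a call up. It gives the time, the measured TCP pose, the force, the opening and the grip force at its end, in the units of the state.
- robot.observe(): the state, without advancing time (a new reading comes with each control period).
- viewer.read_camera(name): name is "side" or "top" or "wrist"; returns the picture (384x512x3 uint8, red, green, blue); there is no depth.
- viewer.camera_params(name): a dict with "K" (3x3 intrinsics, pixels), "T" (4x4, takes a point from camera to world coordinates). Camera axes: x right, y down, z forward; pixel columns grow to the right and rows downward; lengths in m; the calibration is good to about 2 mm. A picture is of the moment at which its call begins: read the wrist's pose just before it. camera_params takes no time and is no camera call; for the wrist camera it gives the pose at the moment of the call.
- robot.hand_in(): hands the job in; it is judged then, once.
The state is a dict: "time": time; "qpos": joint angles; "qvel": joint speeds; "joint_efforts": joint torques, N m; "tool_pos": TCP position; "tool_rot": TCP orientation; "contact_force": force on the tool from outside, world axes, zero at the start; "torque": the same for the moment, N m; "opening": finger opening in m; "grip_force": force on a finger pad.
Only numpy, scipy, OpenCV 4.12 (cv2) and the standard library are available. Lean on these libraries where they do the work, as an engineer would, in place of code of your own. Each camera call takes 0.05 s, during which the arm holds its last target. There are 200 camera calls.

### The job

Stand the aluminium valve block and the steel bush side by side, upright and fully down, in the white tray on the rail carriage while the carriage stays at its loading end. Then take the carriage by its black upright handle and slide it along the rail until you feel the spring ball click into the notch hidden in the rail, without running it into the far end stop, and finish still holding the handle with the carriage resting in that notch. Leave the lens, the camera and the screwdriver alone.

Things in the scene. Friction and masses are not known exactly. Their poses are not given: they have to be found in the camera images.
- rail: fixed low aluminium linear rail on the bench, 76 mm wide, 370 mm long, 30 mm high, with a black end stop at each end (36 mm high). Origin: centre of its underside, on the bench. Its y axis runs along the rail from the loading end to the far end; x across; z up. It stands at a different place and yaw each time.
- carriage (a joint): travel of the carriage along the rail's +y in m: 0 at the loading end, 0.19 at the far end stop. The carriage (aluminium plate 70 x 156 mm, top 42 mm above the bench) starts between 0 and 0.03, slides with about 1.5 N friction plus light drag and stays where left. The detent notch, hidden in the rail, lies somewhere between 0.085 and 0.145, different each time.
- plunger (a joint): spring ball under the carriage: about 0.0005 m while it runs on the plain rail, 0.0055 to 0.006 when fully dropped into the notch, about 0.004 when the carriage is 2 mm off, 0.0025 at 4 mm. Within 8 mm of the notch it draws the carriage in (5 N at 6 mm off, 7 N at 1 to 4 mm: more than friction, so a freed carriage centres itself); pushing it out takes about 8 N.
- tray_floor (a point): centre of the inner floor of the white open tray on the carriage, 46 mm above the bench; axes as the rail's (y along the rail). The tray is inside 50 mm across (x) and 79 mm along (y), walls 4 mm thick and 14 mm high above this floor, rim 60 mm above the bench. It moves with the carriage.
- handle: black upright handle plate on the carriage, 34 mm across the rail (x), 14 mm thick along it (y), from 42 to 100 mm above the bench. Origin: on its middle, 80 mm above the bench, a good place to grip with one finger before and one behind along the rail; axes as the rail's. It is 97 mm behind the tray's centre (towards -y), with 46 mm free between it and the tray.
- block_mid (a point): centre (half-way up) of the loose aluminium valve block, 44 mm (its x) by 30 mm (its y) and 60 mm tall (z), 0.2 kg, standing upright on the bench, any yaw within 0.8 rad. It fits the tray only with its 44 mm side across the rail when the bush is in too; fully down its centre is 30 mm above the tray floor.
- bush_mid (a point): centre (half-way up) of the loose round steel bush, 40 mm diameter, 60 mm tall, 0.3 kg, standing on the bench. Fully down its centre is 30 mm above the tray floor. Gripped in the upper third and across the rail, both parts can be set down with the fingers clear of the tray walls. Together (30 + 40 mm) they leave 9 mm spare along the tray; either may be at either end.
- lens: bystander: loose black machine-vision lens standing on the bench, 52 mm diameter, 85 mm tall; origin centre of its underside
- camera: bystander: loose yellow box camera 50 x 90 x 55 mm with a short black nose; origin centre of its underside
- driver: bystander: loose screwdriver with black handle lying on the bench, 200 mm long; origin centre of its underside, x along it
Things that resemble listed ones, but are neither listed nor needed, are in the scene too. What is shaped like the part that bears block_mid but blue or orange is not meant.

How it is judged:
On the way:
1. block and bush stand upright, side by side and fully down in the tray, with the carriage still at the loading end (travel under 60 mm) (x of block_mid in the frame of tray_floor between -0.009 and 0.009 m and y of block_mid in the frame of tray_floor between -0.03 and 0.03 m and z of block_mid in the frame of tray_floor between 0.026 and 0.034 m and angle between each of block_mid, bush_mid's own z axis and vertical below 0.1 rad and x of bush_mid in the frame of tray_floor between -0.009 and 0.009 m and y of bush_mid in the frame of tray_floor between -0.025 and 0.025 m and z of bush_mid in the frame of tray_floor between 0.026 and 0.034 m and value of joint carriage below 0.06 m and contact force between the fingers and block below 0.2 N and contact force between the fingers and bush below 0.2 N), for 0.2 s.
At the end, for the whole second after the job is handed in: The spring ball is at least 3.5 mm down in the notch (carriage within 2.5 mm of its centre), the carriage is still (under 10 mm/s), the fingers hold the handle with over 1 N, and block and bush stand upright (0.1 rad) and fully down (4 mm) in the tray (x of block_mid in the frame of tray_floor between -0.009 and 0.009 m and y of block_mid in the frame of tray_floor between -0.03 and 0.03 m and z of block_mid in the frame of tray_floor between 0.026 and 0.034 m and angle between each of block_mid, bush_mid's own z axis and vertical below 0.1 rad and x of bush_mid in the frame of tray_floor between -0.009 and 0.009 m and y of bush_mid in the frame of tray_floor between -0.025 and 0.025 m and z of bush_mid in the frame of tray_floor between 0.026 and 0.034 m and value of joint plunger above 0.0035 m and velocity of joint carriage between -0.01 and 0.01 m/s and contact force between the fingers and handle above 1 N); the arm keeps its last pose, push and grip.
It fails at once if the carriage is run into the far end stop (value of joint carriage above 0.187 m).
It fails at once if the lens is disturbed (moved more than 20 mm) (distance of lens from where it was at the start of the episode above 0.02 m).
It fails at once if the camera is disturbed (moved more than 20 mm) (distance of camera from where it was at the start of the episode above 0.02 m).
It fails at once if the driver is disturbed (moved more than 20 mm) (distance of driver from where it was at the start of the episode above 0.02 m).
It also fails if it takes over 70 s, if anything falls off the work surface, if the arm or the gripper's body presses on something with over 40 N, if the wrist force passes 120 N, or if a joint passes its speed limit or range.

## Working session

There is one attempt and no reset: what is moved stays moved. The work goes in short steps, Python scripts to look and compute and a tool call to move; the robot and the scene stay as the last step left them, time stands still between calls to the robot, and variables do not carry over. Pictures are saved under pics/ and viewed, at most 10 in all, crops included, and the job is handed in when it is done.

Besides the shell and the picture viewer there is one more tool, called after ">>>" as name(argument=value, ...) on one line, values as JSON. step_arm: Moves the arm, as the interface text tells. Its arguments: {"type":"object","properties":{"increments":{"type":"array"},"newtons":{"type":"number"}},"required":["increments"]}

```bash
mkdir -p pics; cat > h.py <<'E'
import numpy as np, cv2
from cell import robot, viewer
from scipy.spatial.transform import Rotation as Ro
def snap(n,f):
    P=viewer.camera_params(n); im=viewer.read_camera(n); cv2.imwrite(f'pics/{f}.png',im[:,:,::-1]); np.savez(f'pics/{f}.npz',K=P['K'],T=P['T']); return im,P
def load(f):
    return cv2.imread(f'pics/{f}.png')[:,:,::-1], np.load(f'pics/{f}.npz')
def ray(P,uv,z):
    K,T=np.array(P['K']),np.array(P['T']); d=T[:3,:3]@np.linalg.inv(K)@[uv[0],uv[1],1]; o=T[:3,3]
    return o+d*(z-o[2])/d[2]
def proj(P,X):
    K,T=np.array(P['K']),np.array(P['T']); p=K@(T[:3,:3].T@(np.array(X)-T[:3,3])); return p[:2]/p[2]
def delta(pos,yaw):
    "tool-frame shift (cm) and z turn (deg) to reach TCP pos with tool down, y axis along yaw (mod pi)"
    s=robot.observe(); R=Ro.from_euler('xyz',s['tool_rot']).as_matrix()
    d=R.T@(np.array(pos)-s['tool_pos'])*100
    y=np.array([np.cos(yaw),np.sin(yaw),0]); yt=R.T@y; a=np.degrees(np.arctan2(-yt[0],yt[1])); a=(a+90)%180-90
    print('delta cm',d.round(2),'turn z deg',a.round(1),'q',np.round(s['qpos'],2),'t',s['time'])
E
python3 - <<'E'
from h import *
a,P=snap('top','top0'); b,Q=snap('side','side0')
print(P,Q,robot.observe())
cv2.imwrite('pics/both.png',cv2.resize(np.vstack([a]),(800,600))[:,:,::-1]); 
E
```

```text
{'K': array([[467.69463178,   0.        , 249.86835764],
       [  0.        , 467.69463178, 193.55562703],
       [  0.        ,   0.        ,   1.        ]]), 'T': array([[-0.02512164, -0.98425309,  0.17497073,  0.40916812],
       [-0.99967107,  0.02382949, -0.00948234,  0.04890199],
       [ 0.00516356, -0.17515139, -0.98452797,  1.14027738],
       [ 0.        ,  0.        ,  0.        ,  1.        ]])} {'K': array([[363.10629371,   0.        , 256.91358322],
       [  0.        , 363.10629371, 193.33021531],
       [  0.        ,   0.        ,   1.        ]]), 'T': array([[-0.99862004, -0.02310161,  0.04716288,  0.53324459],
       [-0.05157371,  0.60082724, -0.79771347,  0.80584116],
       [-0.00990828, -0.79904502, -0.60118956,  0.66154948],
       [ 0.        ,  0.        ,  0.        ,  1.        ]])} {'time': 0.1, 'qpos': array([-1.25399764e+00,  3.42627461e-01,  1.52487901e+00, -5.09741322e-05,
        1.27539156e+00, -1.46013772e-01]), 'qvel': array([-0.00048049, -0.0021041 , -0.00182314,  0.00013726, -0.00132484,
       -0.00136127]), 'joint_efforts': array([ 2.37039458e-03, -4.32005131e+01, -2.44693011e+01,  7.20106624e-02,
        5.26645139e-02, -3.21252196e-05]), 'tool_pos': array([ 0.23428624, -0.46944083,  0.22614256]), 'tool_rot': array([-3.14029408e+00, -1.41698305e-04,  4.62827242e-01]), 'contact_force': array([-0.3331504 , -0.22003103, -0.6799419 ]), 'torque': array([ 0.02527718,  0.01319346, -0.0058936 ]), 'grip_force': 0.0, 'opening': 0.09174445821726457}
```

View pics/both.png

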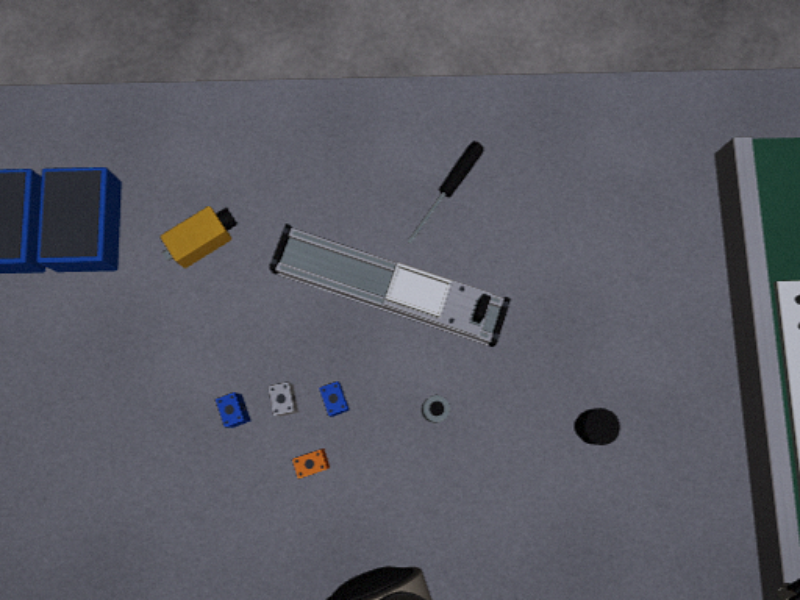

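View pics/side0.png

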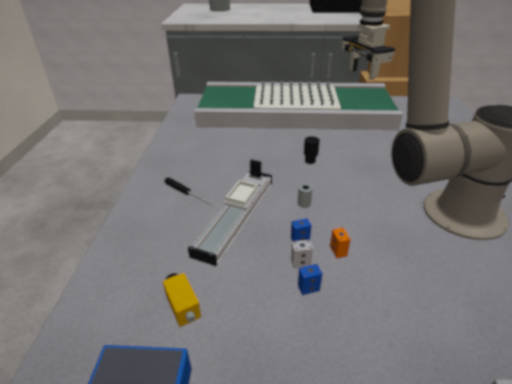

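Top view (800×600): the candidates shaped like the block are aluminium (281,398), blue (232,410), blue (334,399) and orange (310,464). The grey aluminium one at (281,398) fits the description. The bush is at (436,408), the tray at (418,290), the handle at (482,308) and the lens at (598,426). The side view agrees. I'll confirm with one crop and measure.

```bash
cat > m.py <<'E'
from h import *
im,P=load('top0')
hsv=cv2.cvtColor(np.ascontiguousarray(im),cv2.COLOR_RGB2HSV)
g=im.astype(int).max(2)
bg=np.median(im[200:370,100:400].reshape(-1,3),0); print('bg',bg)
def comp(mask,uv,name,z):
    n,l,st,c=cv2.connectedComponentsWithStats(mask.astype(np.uint8))
    i=l[int(uv[1]),int(uv[0])]
    if i==0:
        ok=[k for k in range(1,n) if st[k,4]>20]; i=min(ok,key=lambda k:np.hypot(*(c[k]-uv)))
    cs,_=cv2.findContours((l==i).astype(np.uint8),cv2.RETR_EXTERNAL,cv2.CHAIN_APPROX_NONE)
    k=max(cs,key=len)[:,0,:].astype(float); W=np.array([ray(P,p,z)[:2] for p in k])
    (cx,cy),(w,h),a=cv2.minAreaRect((W*1000).astype(np.float32))
    print(name,'area',st[i,4],'c',round(cx),round(cy),'wh',round(w,1),round(h,1),'ang',round(a,1)); return W
lum=im.astype(int).mean(2)
comp(lum>125,(180,255),'block',.06)
comp(lum>110,(274,261),'bush',.06)
comp(lum>185,(267,186),'tray',.06)
comp(lum<45,(309,196),'handle',.1)
comp(lum<45,(184,158),'farstop',.036)
comp(lum<45,(322,207),'nearstop',.036)
c=cv2.resize(im[130:310,130:370],(800,600),interpolation=cv2.INTER_CUBIC); cv2.imwrite('pics/crop0.png',c[:,:,::-1])
E
python3 m.py
```

```text
bg [ 96.  96. 107.]
block area 168 c 462 204 wh 42.8 28.9 ang 10.5
bush area 25 c 451 -23 wh 13.8 33.4 ang 15.5
tray area 617 c 617 -2 wh 79.3 48.6 ang 69.8
handle area 123 c 584 -90 wh 16.3 42.3 ang 69.2
farstop area 132 c 696 208 wh 13.0 79.3 ang 72.7
nearstop area 117 c 572 -127 wh 9.8 80.0 ang 68.9
```

View pics/crop0.png

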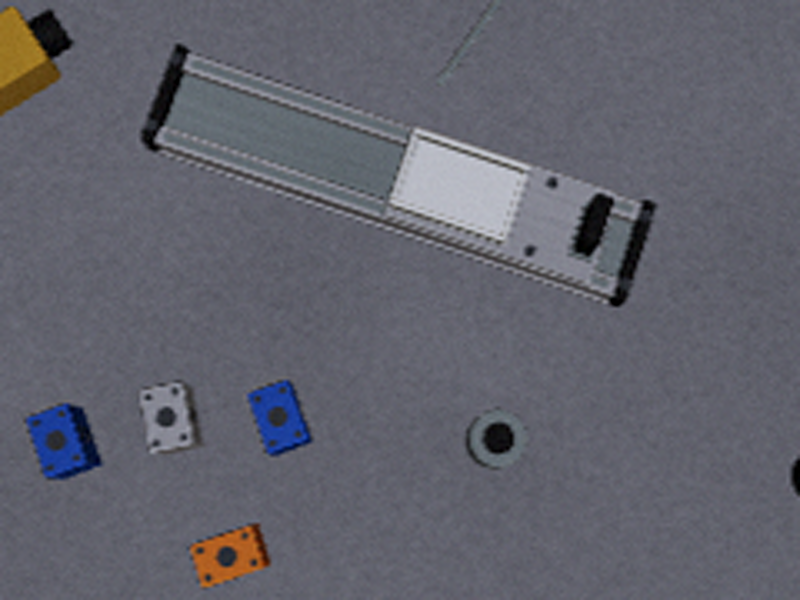

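The crop confirms it: the aluminium block is the only grey one, at crop (167,417), with blues and orange around it. The bush is at crop (498,437). The bush is closer to the arm, so I'll do it first.

```bash
python3 - <<'E'
from h import *
im,P=load('top0')
b=ray(P,(279.3,261.3),.06); print('bush',b, 'orange',ray(P,(198.4,297),.06))
delta([b[0],b[1],.2],np.radians(-20.3))
E
```

```text
bush [ 0.44215009 -0.02486526  0.06      ] orange [0.36700405 0.16053338 0.06      ]
delta cm [ 38.45 -30.5    2.66] turn z deg -43.2 q [-1.25  0.34  1.52 -0.    1.28 -0.15] t 0.1
```

>>> step_arm(increments=[{"delta_pos": [4.5, -3.5, 0], "dr": [0, 0, -9], "fingers": -0.5}, {"delta_pos": [9, -7, 0], "dr": [0, 0, -18], "fingers": -0.5}, {"delta_pos": [13.5, -10.7, 0], "dr": [0, 0, -27], "fingers": -0.5}, {"delta_pos": [18, -14.3, 0], "dr": [0, 0, -36], "fingers": -0.5}, {"delta_pos": [22.5, -18, 0], "dr": [0, 0, -43.2], "fingers": -0.5}], newtons=25)

```text
time: 0.72
tool_pos: [0.3557, -0.2065, 0.2266]
tool_rot: [3.142, -0.0, 1.221]
contact_force: [1.6, 0.0, -0.2]
opening: 0.0689
grip_force: 0.0
```

```bash
python3 - <<'E'
from h import *
delta([.422,-.015,.2],np.radians(-20.3))
E
```

```text
delta cm [20.26 -0.34  2.66] turn z deg 0.2 q [-0.71  0.13  1.81  0.    1.2  -0.36] t 0.725
```

>>> step_arm(increments=[{"delta_pos": [5, 0, 0], "dr": [0, 0, 0], "fingers": -0.5}, {"delta_pos": [10, -0.5, 0], "dr": [0, 0, 0], "fingers": -0.5}, {"delta_pos": [14.5, -1, 0], "dr": [0, 0, 0], "fingers": -0.5}, {"delta_pos": [17, -1, 0], "dr": [0, 0, 0], "fingers": -0.5}, {"delta_pos": [17, -1, 0], "dr": [0, 0, 0], "fingers": -0.5}])

```text
time: 1.35
tool_pos: [0.405, -0.0441, 0.2265]
tool_rot: [-3.141, 0.0, 1.22]
contact_force: [-0.2, -0.2, -0.4]
opening: 0.0688
grip_force: 0.0
```

```bash
python3 - <<'E'
from h import *
im,P=snap('wrist','w1'); print(P,robot.observe()['tool_pos'])
print(proj(P,[.442,-.025,.06]),proj(P,[.617,-.001,.06]))
E
```

```text
{'K': array([[333.44324061,   0.        , 244.36714449],
       [  0.        , 333.44324061, 192.16229463],
       [  0.        ,   0.        ,   1.        ]]), 'T': array([[ 9.39331478e-01, -3.30792129e-01, -9.07355575e-02,
         4.29868376e-01],
       [-3.43010079e-01, -9.05346252e-01, -2.50384203e-01,
         2.29322738e-02],
       [ 6.78026561e-04,  2.66316974e-01, -9.63885268e-01,
         3.83619727e-01],
       [ 0.00000000e+00,  0.00000000e+00,  0.00000000e+00,
         1.00000000e+00]])} [ 0.40476852 -0.04501597  0.22647898]
[272.89226686 143.82089263] [447.97995319  52.09045504]
```

View pics/w1.png

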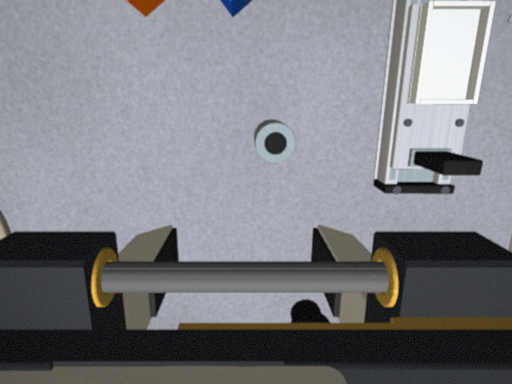

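The wrist view shows the bush top at (275,142), the tray at (450,50) with its near rim edge at row ~103, and the handle top at about (465,165). I'll fix the bush from its hole and outline.

```bash
python3 - <<'E'
from h import *
im,P=load('w1'); lum=im.astype(int).mean(2)
n,l,st,c=cv2.connectedComponentsWithStats((lum<70).astype(np.uint8)); i=l[142,275]; print(st[i],c[i],ray(P,c[i],.06))
cv=cv2.HoughCircles(cv2.cvtColor(im[100:190,230:330].copy(),cv2.COLOR_RGB2GRAY),cv2.HOUGH_GRADIENT,1.5,50,param1=80,param2=15,minRadius=14,maxRadius=24); print(cv[0]+[230,100,0], )
b=ray(P,c[i],.06)
delta([b[0],b[1],.1],np.radians(-20.3)); delta([b[0],b[1],.03],np.radians(-20.3))
E
```

```text
[265 133  21  21 342] [275.0877193 142.8625731] [ 0.4442926  -0.02485282  0.06      ]
[[275.75 144.25  21.5 ]]
delta cm [ 3.26  3.02 12.64] turn z deg 0.1 q [-0.3   0.13  1.82 -0.    1.2   0.05] t 1.4
delta cm [ 3.26  3.03 19.64] turn z deg 0.1 q [-0.3   0.13  1.82 -0.    1.2   0.05] t 1.4
```

>>> step_arm(increments=[{"delta_pos": [1.6, 1.5, 4], "dr": [0, 0, 0], "fingers": -0.5}, {"delta_pos": [3.2, 3, 8], "dr": [0, 0, 0], "fingers": -0.5}, {"delta_pos": [3.2, 3, 13], "dr": [0, 0, 0], "fingers": -0.5}, {"delta_pos": [3.2, 3, 17.5], "dr": [0, 0, 0], "fingers": -0.5}, {"delta_pos": [3.2, 3, 19.6], "dr": [0, 0, 0], "fingers": -0.5}])

```text
time: 2.02
tool_pos: [0.4425, -0.0267, 0.0284]
tool_rot: [-3.138, 0.001, 1.215]
contact_force: [-0.1, 1.0, 0.7]
opening: 0.0688
grip_force: 0.0
```

>>> step_arm(increments=[{"delta_pos": [0, 0, 0], "dr": [0, 0, 0], "fingers": 0.5}, {"delta_pos": [0, 0, 0], "dr": [0, 0, 0], "fingers": 0.5}, {"delta_pos": [0, 0, 0], "dr": [0, 0, 0], "fingers": 0.5}, {"delta_pos": [0, 0, 0], "dr": [0, 0, 0], "fingers": 0.5}, {"delta_pos": [0, 0, 0], "dr": [0, 0, 0], "fingers": 0.5}])

```text
time: 2.65
tool_pos: [0.4445, -0.026, 0.0317]
tool_rot: [3.14, 0.0, 1.217]
contact_force: [-1.7, -2.0, 5.8]
opening: 0.0392
grip_force: 25.0
```

>>> step_arm(increments=[{"delta_pos": [0, 0, -4], "dr": [0, 0, 0], "fingers": 0.5}, {"delta_pos": [0, 0, -8], "dr": [0, 0, 0], "fingers": 0.5}, {"delta_pos": [0, 0, -12], "dr": [0, 0, 0], "fingers": 0.5}, {"delta_pos": [0, 0, -13], "dr": [0, 0, 0], "fingers": 0.5}, {"delta_pos": [0, 0, -13], "dr": [0, 0, 0], "fingers": 0.5}])

```text
time: 3.28
tool_pos: [0.444, -0.0257, 0.1604]
tool_rot: [3.141, 0.0, 1.217]
contact_force: [-0.8, -0.2, -4.3]
opening: 0.0392
grip_force: 25.0
```

```bash
python3 - <<'E'
from h import *
s=robot.observe(); u=np.array([np.cos(np.radians(69.7)),np.sin(np.radians(69.7))])
print(s['opening'],s['grip_force'],s['contact_force'])
t=np.array([.617,-.001])-.0165*u-.10*u; print(t)
delta([t[0],t[1],.165],np.radians(-20.3))
E
```

```text
0.03920589378669763 24.99758005142212 [-0.77798422 -0.20459811 -4.30468852]
[ 0.576582   -0.11026406]
delta cm [-3.34 15.37 -0.45] turn z deg 0.0 q [-0.23  0.27  1.83 -0.    1.04  0.12] t 3.275
```

>>> step_arm(increments=[{"delta_pos": [-0.8, 4, -0.5], "dr": [0, 0, 0], "fingers": 0.5}, {"delta_pos": [-1.7, 8, -0.5], "dr": [0, 0, 0], "fingers": 0.5}, {"delta_pos": [-2.5, 12, -0.5], "dr": [0, 0, 0], "fingers": 0.5}, {"delta_pos": [-3.3, 15.4, -0.5], "dr": [0, 0, 0], "fingers": 0.5}, {"delta_pos": [-3.3, 15.4, -0.5], "dr": [0, 0, 0], "fingers": 0.5}])

```text
time: 3.9
tool_pos: [0.5776, -0.1112, 0.1624]
tool_rot: [-3.138, 0.0, 1.215]
contact_force: [-0.4, 0.6, -2.9]
opening: 0.0397
grip_force: 25.0
```

```bash
python3 - <<'E'
from h import *
im,P=snap('wrist','w2'); s=robot.observe(); print(s['tool_pos'],s['tool_rot'],proj(P,[.617,-.001,.046]))
E
```

```text
[ 0.57634888 -0.11016737  0.16262554] [-3.13665446e+00  1.75522386e-04  1.21600795e+00] [242.3245419   37.37465907]
```

View pics/w2.png

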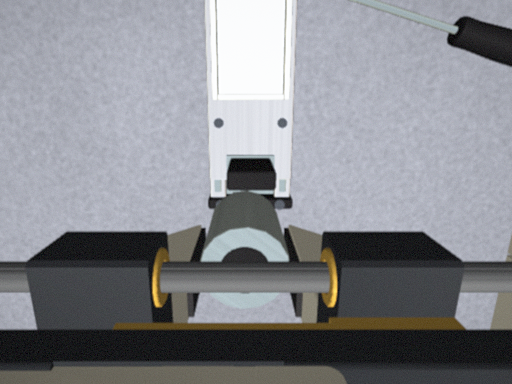

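The wrist view shows the tray's near end at row ~98 (cols 210–296), plate screws at (219,122) and (283,122), and the handle top at (250,172). The bush is held straight. I'll refine from intensity edges.

```bash
python3 - <<'E'
from h import *
im,P=load('w2'); lum=im.astype(int).mean(2).astype(int)
for r in (15,50,85): print(r,'L',lum[r,200:224],'R',lum[r,282:306])
for c in (225,250,280): print(c,lum[88:108,c])
n,l,st,c=cv2.connectedComponentsWithStats((lum<130).astype(np.uint8))
S=[]
for uv in ((219,122),(283,122)):
    i=l[uv[1],uv[0]]; w=ray(P,c[i],.042); S.append(w); print(st[i],c[i],w)
d=S[1]-S[0]; print('yaw x',np.degrees(np.arctan2(d[1],d[0])),np.hypot(*d[:2]),'mid',(S[0]+S[1])/2)
i=l[175,250]; print('handle',st[i],c[i])
E
```

```text
15 L [178 175 167 168 175 215 223 223 220 223 240 251 252 253 252 223 187 241
 253 252 252 252 251 251] R [252 252 237 171 201 252 253 252 252 241 216 222 227 205 183 174 174 170
 164 169 173 176 178 177]
50 L [182 174 173 170 173 183 213 224 224 223 230 246 252 253 254 250 194 198
 254 254 252 252 252 252] R [253 239 175 202 254 254 253 252 245 230 227 224 205 170 179 185 187 183
 183 183 183 179 185 185]
85 L [190 191 191 193 192 184 192 211 222 221 225 229 248 253 253 254 247 178
 217 254 254 253 253 252] R [241 172 206 253 254 253 252 244 228 225 224 203 167 178 192 188 190 184
 180 178 180 177 176 174]
225 [252 252 252 253 253 248 241 251 253 253 253 248 227 221 223 222 222 223
 222 221]
250 [252 252 253 253 253 247 242 251 253 253 252 244 229 227 225 227 225 226
 226 225]
280 [253 253 253 253 253 249 245 252 253 253 251 242 232 229 228 231 229 231
 230 228]
[214 119   9   8  58] [218.13793103 122.5       ] [ 0.57639286 -0.05339688  0.042     ]
[278 119   9   8  58] [281.86206897 122.5       ] [ 0.62517735 -0.07145312  0.042     ]
yaw x -20.31064768744204 0.05201878350234902 mid [ 0.60078511 -0.062425    0.042     ]
handle [    0   158   512   226 69641] [253.31609253 305.50965667]
```

```bash
python3 - <<'E'
from h import *
im,P=load('w2'); s=robot.observe()
u=np.array([np.cos(np.radians(69.7)),np.sin(np.radians(69.7))]); v=np.array([u[1],-u[0]])
for r,a,b in ((15,209.7,291.3),(50,210.6,290.3),(85,211.7,289.3)):
    A,B=ray(P,(a,r),.06)[:2],ray(P,(b,r),.06)[:2]; print(r,'width',np.hypot(*(A-B)),'mid',(A+B)/2,'v',(A+B)/2@v)
e=ray(P,(250.5,99.3),.06)[:2]; print('u near edge',e@u, 'screw mid',np.array([.60078511,-.062425])@v,np.array([.60078511,-.062425])@u)
i=ray(P,(250.5,94.0),.06)[:2]; print('inner',i@u)
V=np.array([.60078511,-.062425])@v; U=e@u+.0435; c=U*u+V*v; print('tray',c,'handle',(U-.097)*u+V*v)
t=c-.0165*u
delta([t[0],t[1],.1625],np.radians(-20.3)); print('tcp v,u',s['tool_pos'][:2]@v,s['tool_pos'][:2]@u,'target u',t@u)
np.savez('tray.npz',u=u,v=v,c=c)
E
```

```text
15 width 0.057446755002976774 mid [0.6267383  0.00835542] v 0.5849121255892354
50 width 0.05756654989134405 mid [ 0.61886824 -0.01311709] v 0.5849804623689437
85 width 0.05754434939072372 mid [ 0.610648   -0.03576062] v 0.58512663746928
u near edge 0.1681002245005899 screw mid 0.5851271647980523 0.14988605685021247
inner 0.17191265967184233
tray [ 0.62219595 -0.00454397] handle [ 0.5885432  -0.09551919]
delta cm [9.85 0.63 0.01] turn z deg -0.0 q [-0.32  0.51  1.44 -0.    1.2   0.04] t 3.95
tcp v,u 0.5787722294960682 0.09663121628698429 target u 0.1951002245005899
```

```bash
python3 - <<'E'
from h import *
im,P=load('w2'); t=np.array([.57635,-.11017,.1625+.0285])
print(proj(P,t)); lum=im.astype(int).mean(2).astype(int)
n,l,st,c=cv2.connectedComponentsWithStats((lum[240:264,215:275]<75).astype(np.uint8)); 
for k in range(1,n):
    if st[k,4]>20: print(st[k],c[k]+[215,240])
print(lum[270:312:2,246]); print('r285',lum[285,196:216],lum[285,276:296])
print(proj(P,t-np.r_[.02*np.load('tray.npz')['u'],0]))
E
```

```text
[239.4864591  271.98612197]
[  0   8  60  16 596] [244.44127517 257.01006711]
[ 72  84  97 109 112 118 132 134 137 134 130 124 187 190 189 193 186 188
 189 181 181]
r285 [136 134 137 136 137 135 135 136 135 136 135 135 136 133 132 139 140 136
 137 138] [138 134 142 137 137 138 136 138 137 139 142 137 137 140 135 137 133 140
 135 140]
[239.677248   312.49812932]
```

```bash
python3 - <<'E'
from h import *
im,P=load('w2'); im=im.astype(int); d=im[:,:,1]-im[:,:,0]; e=im[:,:,2]-im[:,:,1]
for c in (240,246,250): print(c,d[290:322,c],e[290:322,c])
for r in (250,256): print(r,im[r,190:222].mean(1).astype(int),im[r,270:302].mean(1).astype(int))
print(proj(P,[.57635,-.11017,.1625+.029+.0]), P['T'][:3,3])
E
```

```text
240 [ 3 -2  7 12 17 15 16 16 16 17 17 14 13 15 16 14 14 14 13  3  4  2  4  4
  0  3  4  3  4  2  4  5] [-3  2  1  6  4  4  4  5  5  6  7  6  7  7  5  5  5  3  5  9 10 10 10 11
 11 13 12 10 11 10 12 11]
246 [ 1  1  6 12 17 15 11 16 11 15 17 17 16 14 16 17 16 17  6  3  4  2  4  2
  2  2  5  4  3  4  4  2] [ 1  3  1  2  3  5  5  6  9  5  5  2  3  6  7  4  7  2 10 10 10 11 10 11
 10 13 10 10 12 10 14  9]
250 [ 0  1  7 17 17 18 16 15 16 18 15 14 17 18 16 17 15 11  6  3  1  3  3  2
  2  3  6  4  2  5  3  6] [ 1  0  5  5  6  3  4  8  4  5  6  5  6  4  5  4  6  5  9 11 11 10  7 11
 12  9  9 10 14 11 12  8]
250 [108 110 101  79  35  16  19  30  24  16  12  23  61 119 164 190 195 192
 194 194 194 190 189 192 195 195 190 196 195 196 198 193] [189 190 191 185 187 191 194 193 195 197 195 195 193 187 159 108  80  64
  30  22  22  19  32  20  23  55  98 122 107 108 105 106]
256 [104  77  35  19  19  19  16  19  17  18  42  95 159 187 193 189 189 189
 188 188 190 192 189 190 192 194 195 190 192 190 193 195] [196 194 194 196 193 197 195 190 189 191 190 191 191 189 194 197 199 181
 124  53  18  28  25  22  21  14  18  43  94 118 108 108]
[239.4671991  272.56871812] [ 0.60325745 -0.0443888   0.31952195]
```

>>> step_arm(increments=[{"delta_pos": [4, 0.2, 0], "dr": [0, 0, 0], "fingers": 0.5}, {"delta_pos": [8, 0.4, 0], "dr": [0, 0, 0], "fingers": 0.5}, {"delta_pos": [9.6, 0.4, 2], "dr": [0, 0, 0], "fingers": 0.5}, {"delta_pos": [9.6, 0.4, 4], "dr": [0, 0, 0], "fingers": 0.5}, {"delta_pos": [9.6, 0.4, 4.5], "dr": [0, 0, 0], "fingers": 0.5}])

```text
time: 4.58
tool_pos: [0.6119, -0.0204, 0.1182]
tool_rot: [-3.136, 0.001, 1.218]
contact_force: [0.2, -0.4, -3.1]
opening: 0.0394
grip_force: 25.0
```

```bash
python3 - <<'E'
from h import *
im,P=snap('wrist','w3'); s=robot.observe(); z=np.load('tray.npz'); print(s['tool_pos'],s['tool_pos'][:2]@z['v'],s['tool_pos'][:2]@z['u'])
b,Q=snap('side','s3')
c=np.hstack([im[20:384,80:420],cv2.resize(b[130:250,180:300],(364,364))]); cv2.imwrite('pics/c3.png',c[:,:,::-1])
E
```

```text
[ 0.61243395 -0.02080111  0.11858701] 0.5816116716654925 0.19296604578786924
```

View pics/c3.png

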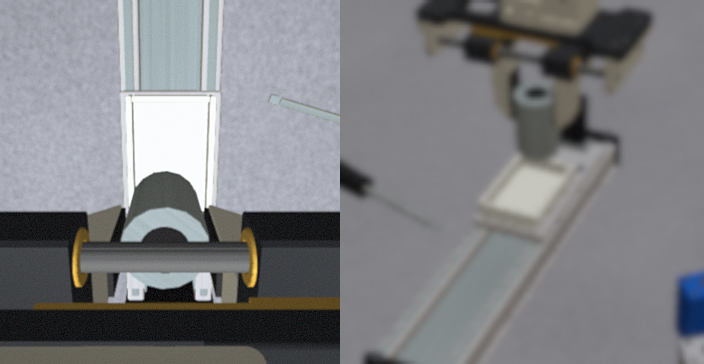

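Tray ahead of the bush is at cols 122–220 of the crop, and the bush is slightly left of its centre. I'll do a quick check of tray versus bush in this view.

```bash
python3 - <<'E'
from h import *
im,P=load('w3'); lum=im.astype(int).mean(2).astype(int); z=np.load('tray.npz'); u,v=z['u'],z['v']
for r in (125,150,175): print(r,'L',lum[r,196:222],'R',lum[r,284:308])
print(lum[104:130,250])
for r in (262,): print(r,lum[r,190:215],lum[r,278:302])
t=np.array([.6124,-.0208,.1186+.0285]); print(proj(P,t))
E
```

```text
125 L [175 173 174 169 178 219 224 223 213 223 250 252 252 252 252 218 151 213
 254 253 252 251 251 252 251 252] R [252 252 253 239 168 177 241 253 252 252 252 243 211 219 227 212 189 174
 167 171 173 174 174 178]
150 L [182 186 179 176 171 191 218 225 222 220 233 251 252 253 254 241 157 153
 231 254 253 252 251 251 252 252] R [252 254 251 182 161 228 253 253 252 253 242 211 221 225 206 188 182 190
 194 190 190 184 183 182]
175 L [178 182 179 182 174 177 197 218 225 223 226 245 252 252 253 254 236 148
 196 254 254 252 252 252 252 252] R [254 252 194 161 219 253 253 252 253 243 211 218 226 205 177 175 176 176
 176 178 174 177 179 177]
[178 178 179 179 180 167 147 157 197 213 196 176 230 253 252 252 251 246
 245 251 252 252 251 251 252 251]
262 [41 33 44 36 43 43 44 38 43 36 48 62 68 68 61 64 67 65 63 61 64 62 66 66
 61] [66 67 68 65 66 66 65 64 59 63 50 40 36 37 41 39 37 40 46 43 41 39 54 50]
[244.24093302 274.06918819]
```

```bash
python3 - <<'E'
from h import *
im,P=load('w3'); lum=im.astype(int).mean(2).astype(int); z=np.load('tray.npz'); u,v=z['u'],z['v']
for r,a,b in ((125,205.5,295.3),(150,206.2,294.2),(175,206.7,293.2)):
    A,B=ray(P,(a,r),.06)[:2],ray(P,(b,r),.06)[:2]; print(r,np.hypot(*(A-B)),(A+B)/2@v)
e=ray(P,(250,115.5),.06)[:2]; print('far',e@u,e@u-.0435)
i=im.astype(int); d=i[:,:,1]-i[:,:,0]
for r in (250,256): print(r,lum[r,190:215],lum[r,280:300])
print(d[290:316,245])
t=np.array([.6124,-.0208,.1186+.0285]); zt=t[2]
print('bush near px',proj(P,t-np.r_[.02*u,0]))
E
```

```text
125 0.0569544299049418 0.5849567353444062
150 0.05693465111774395 0.5849358627517255
175 0.0571122193645792 0.5848810082830755
far 0.2552543296662681 0.21175432966626812
250 [100 107  97  75  32  16  17  26  16  19  10  27  64 112 157 178 190 185
 185 183 184 180 184 181 187] [190 188 188 180 152 106  80  65  32  19  32  18  11  15  22  59  97 116
 104 102]
256 [100  73  35  23   9   2  20  25  18  19  40  92 154 182 184 185 181 181
 179 184 183 183 185 182 187] [182 181 182 187 189 189 187 180 115  50  25   9  27  20   3  12  18  50
  92 114]
[ 4  3  3 12 15 15 14 15 16 17 16 14 15 15 15 17 13 17 10  3 -2  6 -7  4
  2 -4]
bush near px [244.15590174 314.52563826]
```

```bash
python3 - <<'E'
from h import *
z=np.load('tray.npz'); u,v=z['u'],z['v']
for k in range(8):
    s=robot.observe(); P=viewer.camera_params('wrist'); im=viewer.read_camera('wrist')
    lum=im.astype(int).mean(2)
    A,B=ray(P,(206.2,150),.06)[:2],ray(P,(294.2,150),.06)[:2]
    p=s['tool_pos']; print(np.round([p[:2]@v,p[:2]@u,p[2]],4),np.round(s['tool_rot'],4),'tray v',((A+B)/2@v).round(4), np.round(P['T'][:2,3]@v,4), s['qpos'].round(4))
E
```

```text
[0.5824 0.1929 0.1197] [-3.1391e+00  6.0000e-04  1.2169e+00] tray v 0.5866 0.583 [-1.5930e-01  5.9920e-01  1.4096e+00 -1.0000e-04  1.1353e+00  1.9470e-01]
[0.5831 0.1929 0.1207] [-3.1410e+00  2.0000e-04  1.2166e+00] tray v 0.5874 0.5835 [-1.5960e-01  5.9840e-01  1.4083e+00 -1.0000e-04  1.1356e+00  1.9460e-01]
[0.5836 0.1928 0.1212] [ 3.1410e+00 -1.0000e-04  1.2164e+00] tray v 0.588 0.5838 [-1.5970e-01  5.9780e-01  1.4075e+00 -1.0000e-04  1.1356e+00  1.9460e-01]
[0.5838 0.1929 0.1215] [ 3.1403e+00 -2.0000e-04  1.2164e+00] tray v 0.5883 0.5839 [-0.1598  0.5976  1.4071 -0.      1.1356  0.1946]
[0.5839 0.1928 0.1216] [ 3.1401e+00 -2.0000e-04  1.2164e+00] tray v 0.5884 0.584 [-1.5980e-01  5.9750e-01  1.4070e+00 -1.0000e-04  1.1356e+00  1.9460e-01]
[0.5839 0.1928 0.1215] [ 3.1402e+00 -2.0000e-04  1.2163e+00] tray v 0.5884 0.584 [-1.5980e-01  5.9760e-01  1.4071e+00 -1.0000e-04  1.1355e+00  1.9460e-01]
[0.5838 0.1929 0.1215] [ 3.1403e+00 -2.0000e-04  1.2165e+00] tray v 0.5883 0.5839 [-1.5970e-01  5.9770e-01  1.4071e+00 -1.0000e-04  1.1354e+00  1.9460e-01]
[0.5838 0.1929 0.1213] [ 3.1406e+00 -1.0000e-04  1.2165e+00] tray v 0.5882 0.5839 [-1.5970e-01  5.9790e-01  1.4073e+00 -1.0000e-04  1.1354e+00  1.9460e-01]
```

The arm was still settling when I took the earlier pictures. I'll take one settled measurement.

```bash
cat > t.py <<'E'
from h import *
import sys
z=np.load('tray.npz'); u,v=z['u'],z['v']
def edge(row,c0,c1,lvl,rising):
    a=row[c0:c1]; k=[i for i in range(len(a)-1) if ((a[i]<lvl<=a[i+1]) if rising else (a[i]>=lvl>a[i+1]))]
    return [c0+i+(a[i]-lvl)/(a[i]-a[i+1]) for i in k]
im,P=snap('wrist',sys.argv[1]); s=robot.observe(); lum=im.astype(float).mean(2)
p=s['tool_pos']; print('tcp v,u,z',(p[:2]@v).round(4),(p[:2]@u).round(4),p[2].round(4))
for r in (125,150,175):
    L=edge(lum[r],198,214,238,True); R=edge(lum[r],284,304,238,False)
    if L and R:
        A,B=ray(P,(L[0],r),.06)[:2],ray(P,(R[-1],r),.06)[:2]; print(r,L,R,'w',np.hypot(*(A-B)).round(4),'tray v',((A+B)/2@v).round(4))
print('far',[ (ray(P,(250,e),.06)[:2]@u-.0435).round(4) for e in edge(lum[:,250],95,135,220,True)])
zt=p[2]+.0285
L=edge(lum[256],196,210,120,True); R=edge(lum[256],280,294,120,False); print('bush cols',L,R,'tcp px',proj(P,[*p[:2],zt]))
i=im.astype(int); d=(i[:,:,1]-i[:,:,0])[:,240:252].mean(1); n=edge(d,298,325,9,False); print('bush near row',n,'u', [(ray(P,(246,q),zt)[:2]@u+.02).round(4) for q in n], 'v',(ray(P,((L[0]+R[-1])/2,272),zt)[:2]@v).round(4) if L and R else '')
E
python3 t.py w4
```

```text
tcp v,u,z 0.5836 0.1929 0.1211
125 [np.float64(201.12765957446808), np.float64(209.36363636363637)] [np.float64(289.6363636363636)] w 0.057 tray v 0.585
150 [np.float64(201.59615384615384), np.float64(209.87665198237886)] [np.float64(289.0)] w 0.0574 tray v 0.5849
175 [np.float64(202.33333333333334), np.float64(210.74093264248705)] [np.float64(288.31111111111113)] w 0.0576 tray v 0.585
far [np.float64(0.2114)]
bush cols [np.float64(201.43428571428572)] [np.float64(288.07174887892376)] tcp px [243.13715842 272.79769657]
bush near row [np.float64(308.1578947368421)] u [np.float64(0.1955)] v 0.5843
```

>>> step_arm(increments=[{"delta_pos": [-0.05, 0.07, 1.5], "dr": [0, 0, 0], "fingers": 0.5}, {"delta_pos": [-0.05, 0.07, 3], "dr": [0, 0, 0], "fingers": 0.5}, {"delta_pos": [-0.05, 0.07, 4], "dr": [0, 0, 0], "fingers": 0.5}, {"delta_pos": [-0.05, 0.07, 4.3], "dr": [0, 0, 0], "fingers": 0.5}, {"delta_pos": [-0.05, 0.07, 4.4], "dr": [0, 0, 0], "fingers": 0.5}])

```text
time: 5.75
tool_pos: [0.6139, -0.022, 0.0776]
tool_rot: [-3.14, 0.0, 1.217]
contact_force: [-7.7, 1.1, 13.5]
opening: 0.0394
grip_force: 25.0
```

>>> step_arm(increments=[{"delta_pos": [0, 0, 0], "dr": [0, 0, 0], "fingers": 0.5}, {"delta_pos": [0, 0, 0], "dr": [0, 0, 0], "fingers": 0.5}, {"delta_pos": [0, 0, 0], "dr": [0, 0, 0], "fingers": -0.1}, {"delta_pos": [0, 0, 0], "dr": [0, 0, 0], "fingers": -0.2}, {"delta_pos": [0, 0, 0], "dr": [0, 0, 0], "fingers": -0.3}])

```text
time: 6.38
tool_pos: [0.6149, -0.0222, 0.0766]
tool_rot: [3.141, -0.0, 1.217]
contact_force: [1.2, 0.1, -0.2]
opening: 0.0585
grip_force: 0.0
```

>>> step_arm(increments=[{"delta_pos": [0, 0, -4], "dr": [0, 0, 0], "fingers": -0.3}, {"delta_pos": [0, 0, -9], "dr": [0, 0, 0], "fingers": -0.5}, {"delta_pos": [-2, 0, -11], "dr": [0, 0, 0], "fingers": -0.5}, {"delta_pos": [-4, 0, -11], "dr": [0, 0, 0], "fingers": -0.5}, {"delta_pos": [-4, 0, -11], "dr": [0, 0, 0], "fingers": -0.5}])

```text
time: 7.0
tool_pos: [0.5993, -0.0614, 0.1849]
tool_rot: [-3.138, 0.001, 1.214]
contact_force: [-0.2, -0.8, -0.6]
opening: 0.0689
grip_force: 0.0
```

```bash
python3 - <<'E'
from h import *
delta([.478,.12,.19],np.radians(10.5))
im,P=snap('wrist','w5'); b,Q=snap('side','s5')
c=np.hstack([im[20:384,80:420],cv2.resize(b[150:230,200:280],(364,364))]); cv2.imwrite('pics/c5.png',c[:,:,::-1])
E
```

```text
delta cm [ 12.76 -17.71  -0.47] turn z deg -30.9 q [-0.23  0.52  1.36 -0.    1.27  0.13] t 7.0
```

View pics/c5.png

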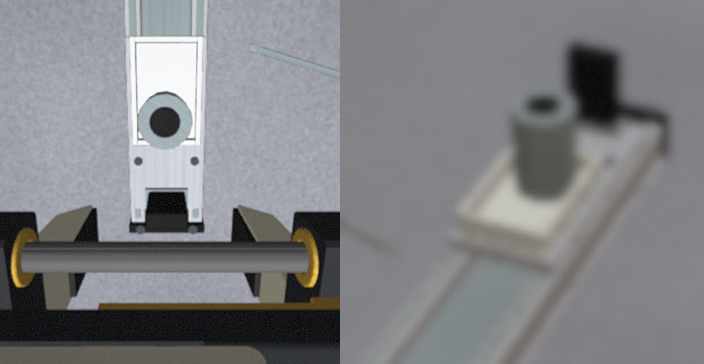

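The bush stands upright in the tray's near end, at crop (165,122). Next is the block.

>>> step_arm(increments=[{"delta_pos": [2.5, -3.5, 0], "dr": [0, 0, -7], "fingers": -0.5}, {"delta_pos": [5, -7, 0], "dr": [0, 0, -14], "fingers": -0.5}, {"delta_pos": [7.6, -10.6, 0], "dr": [0, 0, -21], "fingers": -0.5}, {"delta_pos": [10.2, -14.2, 0], "dr": [0, 0, -28], "fingers": -0.5}, {"delta_pos": [12.7, -17.7, 0], "dr": [0, 0, -30.9], "fingers": -0.5}])

```text
time: 7.72
tool_pos: [0.4774, 0.1224, 0.1856]
tool_rot: [-3.14, -0.0, 1.759]
contact_force: [1.5, -0.3, -1.0]
opening: 0.069
grip_force: 0.0
```

```bash
cat > b.py <<'E'
from h import *
for k in range(6): viewer.read_camera('wrist')
im,P=snap('wrist','w6'); lum=im.astype(int).mean(2); s=robot.observe(); print(s['tool_pos'],s['tool_rot'],proj(P,[.462,.204,.06]))
hsv=cv2.cvtColor(np.ascontiguousarray(im),cv2.COLOR_RGB2HSV); print(im[60,60],im[int(proj(P,[.462,.215,.06])[1]),int(proj(P,[.462,.215,.06])[0])])
E
python3 b.py
```

```text
[0.47932161 0.12025551 0.186241  ] [-3.14109487e+00  2.10586921e-04  1.75503963e+00] [241.8935704   81.94556595]
[160 161 170] [211 215 223]
```

View pics/w6.png

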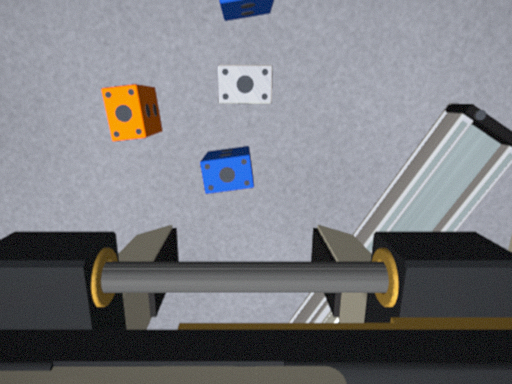

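The grey block top is at (245,84), cols 218–272, rows 66–103. The blue blocks are at (227,172) and (246,5), with orange at (124,112).

```bash
python3 - <<'E'
from h import *
im,P=load('w6'); lum=im.astype(int).mean(2); s=robot.observe()
m=np.zeros(lum.shape,np.uint8); m[55:115,205:285]=lum[55:115,205:285]>193
m=cv2.morphologyEx(m,cv2.MORPH_OPEN,np.ones((3,3)))
cs,_=cv2.findContours(m,cv2.RETR_EXTERNAL,cv2.CHAIN_APPROX_NONE); k=max(cs,key=cv2.contourArea)
W=np.array([ray(P,p,.06)[:2] for p in k[:,0,:].astype(float)])
(cx,cy),wh,a=cv2.minAreaRect((W*1000).astype(np.float32)); print(cx,cy,wh,a)
n,l,st,c=cv2.connectedComponentsWithStats((lum<120).astype(np.uint8)); print('hole',ray(P,c[l[84,245]],.06),s['tool_pos'])
delta([cx/1000,cy/1000,.031],np.radians(10.5))
E
```

```text
464.21368408203125 202.21083068847656 (42.288265228271484, 28.525482177734375) 10.628315925598145
hole [0.46440595 0.20303612 0.06      ] [0.47932161 0.12025551 0.186241  ]
delta cm [ 8.34  0.02 15.52] turn z deg 0.1 q [ 0.09  0.32  1.67 -0.    1.15 -0.09] t 8.075
```

>>> step_arm(increments=[{"delta_pos": [4.5, 0, 2], "dr": [0, 0, 0], "fingers": -0.5}, {"delta_pos": [8.2, 0, 6], "dr": [0, 0, 0], "fingers": -0.5}, {"delta_pos": [8.2, 0, 10.5], "dr": [0, 0, 0], "fingers": -0.5}, {"delta_pos": [8.2, 0, 14], "dr": [0, 0, 0], "fingers": -0.5}, {"delta_pos": [8.2, 0, 15.5], "dr": [0, 0, 0], "fingers": -0.5}])

```text
time: 8.7
tool_pos: [0.4632, 0.2005, 0.0296]
tool_rot: [-3.138, 0.0, 1.755]
contact_force: [0.4, -0.3, 0.2]
opening: 0.069
grip_force: 0.0
```

>>> step_arm(increments=[{"delta_pos": [0, 0, 0], "dr": [0, 0, 0], "fingers": -0.5}, {"delta_pos": [0, 0, 0], "dr": [0, 0, 0], "fingers": -0.5}, {"delta_pos": [0, 0, 0], "dr": [0, 0, 0], "fingers": 0.5}, {"delta_pos": [0, 0, 0], "dr": [0, 0, 0], "fingers": 0.5}, {"delta_pos": [0, 0, 0], "dr": [0, 0, 0], "fingers": 0.5}])

```text
time: 9.32
tool_pos: [0.464, 0.2015, 0.0321]
tool_rot: [3.141, 0.0, 1.756]
contact_force: [-0.9, 0.6, 1.3]
opening: 0.0435
grip_force: 24.9
```

>>> step_arm(increments=[{"delta_pos": [0, 0, 0], "dr": [0, 0, 0], "fingers": 0.5}, {"delta_pos": [0, 0, -4], "dr": [0, 0, 0], "fingers": 0.5}, {"delta_pos": [0, 0, -8], "dr": [0, 0, 0], "fingers": 0.5}, {"delta_pos": [0, 0, -12], "dr": [0, 0, 0], "fingers": 0.5}, {"delta_pos": [0, 0, -14], "dr": [0, 0, 0], "fingers": 0.5}])

```text
time: 9.95
tool_pos: [0.4641, 0.2016, 0.1736]
tool_rot: [3.139, -0.0, 1.756]
contact_force: [0.8, -1.0, -3.3]
opening: 0.0438
grip_force: 25.0
```

```bash
python3 - <<'E'
from h import *
for k in range(5): viewer.read_camera('wrist')
z=np.load('tray.npz'); u,v=z['u'],z['v']; t=(.2115+.0215)*u+.585*v; print(t,robot.observe()['tool_pos'])
t2=t-.05*u
delta([t2[0],t2[1],.17],np.radians(-20.3))
E
```

```text
[0.62950103 0.01557077] [0.46290753 0.20121265 0.1703762 ]
delta cm [-2.560e+01  1.039e+01  2.000e-02] turn z deg 30.9 q [ 0.26  0.36  1.66 -0.    1.12  0.07] t 10.2
```

>>> step_arm(increments=[{"delta_pos": [-5, 2, 0], "dr": [0, 0, 6], "fingers": 0.5}, {"delta_pos": [-10, 4, 0], "dr": [0, 0, 12], "fingers": 0.5}, {"delta_pos": [-15, 6, 0], "dr": [0, 0, 18], "fingers": 0.5}, {"delta_pos": [-20, 8.2, 0], "dr": [0, 0, 24.5], "fingers": 0.5}, {"delta_pos": [-25.6, 10.4, 0], "dr": [0, 0, 30.9], "fingers": 0.5}])

```text
time: 10.82
tool_pos: [0.6132, -0.0322, 0.1697]
tool_rot: [-3.138, 0.0, 1.214]
contact_force: [0.6, 0.8, -1.9]
opening: 0.0438
grip_force: 25.0
```

```bash
cat > t2.py <<'E'
from h import *
for k in range(8): viewer.read_camera('wrist')
z=np.load('tray.npz'); u,v=z['u'],z['v']
im,P=snap('wrist','w7'); s=robot.observe(); p=s['tool_pos']; print(p,s['tool_rot'],'v,u',p[:2]@v,p[:2]@u)
lum=im.astype(int).mean(2).astype(int)
for q in ([.06,.2115+.0435],[.06,.2115]):
    for dv in (-.029,.029): print(q[0],q[1],dv,proj(P,[*(q[1]*u+(.585+dv)*v),q[0]]))
t=(.2115+.0215)*u+.585*v; delta([t[0],t[1],.16],np.radians(-20.3))
E
python3 t2.py
```

```text
[ 0.61255335 -0.02967408  0.17157538] [-3.14094747e+00  5.00007591e-05  1.21872569e+00] v,u 0.5848020047720399 0.18468559902500534
0.06 0.255 -0.029 [207.14409931 101.46564339]
0.06 0.255 0.029 [281.81006402 101.69443916]
0.06 0.2115 -0.029 [208.5795389  157.01849085]
0.06 0.2115 0.029 [280.04848006 157.229211  ]
delta cm [4.83 0.03 1.16] turn z deg 0.1 q [-0.17  0.55  1.35  0.    1.25  0.18] t 11.275
```

View pics/w7.png

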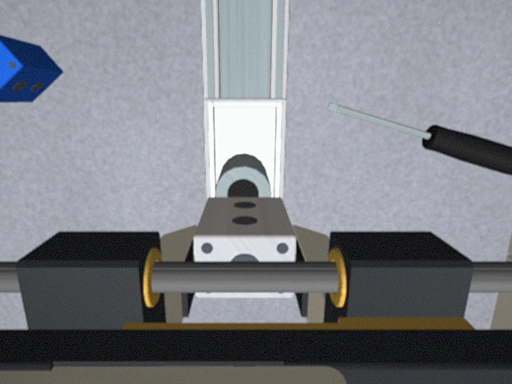

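The block is held square, with its top face at cols 194–296 and rows 235–297. The bush hole is at (243,190) and the tray's far edge at row ~100. I'll compute offsets within this same view.

```bash
python3 - <<'E'
from h import *
import re
z=np.load('tray.npz'); u,v=z['u'],z['v']
im,P=load('w7'); lum=im.astype(float).mean(2)
for r in (240,250): print(r,lum[r,186:202].astype(int),lum[r,288:304].astype(int))
print('top far',lum[226:246,222].astype(int),'near',lum[288:304,245].astype(int))
for r in (115,135,155): print(r,lum[r,202:216].astype(int),lum[r,274:290].astype(int))
print('farU',lum[94:108,245].astype(int))
n,l,st,c=cv2.connectedComponentsWithStats((lum<70).astype(np.uint8)); print('hole',st[l[188,243]],ray(P,(243.5,168.5),.106)[:2]@u)
for q in (234,235,236,296,297,298): print(q,ray(P,(245,q),.1996)[:2]@u)
for q in (194,195,196,295,296,297): print(q,ray(P,(q,250),.1996)[:2]@v)
E
```

```text
240 [101 101 105 100 105  89  77 145 221 228 228 227 224 224 225 225] [223 223 220 222 226 225 222 192 105  79 111 107 103 100 100 101]
250 [105 101  72  33  10  12  44 136 227 231 225 222 225 223 221 187] [203 225 224 225 223 219 212 183  92  12  11  22  45  91 116 105]
top far [100  98 100  98 104 100  97 100 108 140 176 202 218 226 225 225 225 226
 225 227] near [129 130 122 119 171 221 226 224 224 208 171 165 170 172 169 167]
115 [172 178 217 224 221 221 236 252 253 254 241 165 207 254] [251 219 199 250 253 253 250 236 220 225 224 195 163 165 172 173]
135 [172 168 181 219 223 221 235 250 252 252 252 224 184 241] [246 200 225 252 252 252 241 205 216 225 207 184 174 180 182 184]
155 [176 170 181 208 219 223 220 232 252 253 253 241 166 207] [219 202 250 254 253 250 222 220 222 219 194 157 165 178 176 177]
farU [178 181 178 174 166 184 213 228 245 251 252 251 247 246]
hole [228 180  30  17 413] 0.21137018458729143
234 0.2025580926953999
235 0.20211153746097707
236 0.20166421415000016
296 0.1733402121055016
297 0.172842009651239
298 0.1723429020230539
194 0.5639010442765198
195 0.5643219819206539
196 0.5647429193018237
295 0.6064144184066609
296 0.60683532949267
297 0.6072562403157401
```

>>> step_arm(increments=[{"delta_pos": [3, 0, 0], "dr": [0, 0, 0], "fingers": 0.5}, {"delta_pos": [4.5, 0, 0], "dr": [0, 0, 0], "fingers": 0.5}, {"delta_pos": [4.5, 0, 0.5], "dr": [0, 0, 0], "fingers": 0.5}, {"delta_pos": [4.5, 0, 3], "dr": [0, 0, 0], "fingers": 0.5}, {"delta_pos": [4.5, 0, 4.5], "dr": [0, 0, 0], "fingers": 0.5}])

```text
time: 11.9
tool_pos: [0.6278, 0.0107, 0.1252]
tool_rot: [-3.14, 0.001, 1.217]
contact_force: [-0.5, -0.3, -2.9]
opening: 0.044
grip_force: 25.0
```

>>> step_arm(increments=[{"delta_pos": [0, 0, 0], "dr": [0, 0, 0], "fingers": 0.5}, {"delta_pos": [0, 0, 1.5], "dr": [0, 0, 0], "fingers": 0.5}, {"delta_pos": [0, 0, 2.5], "dr": [0, 0, 0], "fingers": 0.5}, {"delta_pos": [0, 0, 3.2], "dr": [0, 0, 0], "fingers": 0.5}, {"delta_pos": [0, 0, 3.2], "dr": [0, 0, 0], "fingers": 0.5}])

```text
time: 12.52
tool_pos: [0.6284, 0.0112, 0.094]
tool_rot: [-3.14, 0.0, 1.217]
contact_force: [0.4, 0.4, -2.2]
opening: 0.0437
grip_force: 25.0
```

```bash
python3 - <<'E'
from h import *
for k in range(4): viewer.read_camera('wrist')
z=np.load('tray.npz'); u,v=z['u'],z['v']; s=robot.observe(); p=s['tool_pos']; print(p,s['contact_force'],p[:2]@v,p[:2]@u)
E
```

```text
[0.62903786 0.01115746 0.09518291] [-0.37485986  0.21993012 -1.73678294] 0.5860967294626388 0.2287001234000404
```

>>> step_arm(increments=[{"delta_pos": [0.1, -0.1, 0], "dr": [0, 0, 0], "fingers": 0.5}, {"delta_pos": [0.1, -0.1, 0.6], "dr": [0, 0, 0], "fingers": 0.5}, {"delta_pos": [0.1, -0.1, 1.2], "dr": [0, 0, 0], "fingers": 0.5}, {"delta_pos": [0.1, -0.1, 1.7], "dr": [0, 0, 0], "fingers": 0.5}, {"delta_pos": [0.1, -0.1, 1.8], "dr": [0, 0, 0], "fingers": 0.5}])

```text
time: 13.35
tool_pos: [0.628, 0.0126, 0.078]
tool_rot: [3.141, -0.0, 1.217]
contact_force: [-5.9, -0.2, 13.4]
opening: 0.0438
grip_force: 25.0
```

>>> step_arm(increments=[{"delta_pos": [0, 0, 0], "dr": [0, 0, 0], "fingers": 0.5}, {"delta_pos": [0, 0, 0], "dr": [0, 0, 0], "fingers": 0.5}, {"delta_pos": [0, 0, 0], "dr": [0, 0, 0], "fingers": -0.1}, {"delta_pos": [0, 0, 0], "dr": [0, 0, 0], "fingers": -0.2}, {"delta_pos": [0, 0, 0], "dr": [0, 0, 0], "fingers": -0.3}])

```text
time: 13.98
tool_pos: [0.6282, 0.0124, 0.0765]
tool_rot: [-3.142, 0.0, 1.217]
contact_force: [-0.0, -0.2, -0.0]
opening: 0.0586
grip_force: 0.0
```

>>> step_arm(increments=[{"delta_pos": [0, 0, -5], "dr": [0, 0, 0], "fingers": -0.3}, {"delta_pos": [0, 0, -10], "dr": [0, 0, 0], "fingers": -0.5}, {"delta_pos": [-4, 0, -12], "dr": [0, 0, 0], "fingers": -0.5}, {"delta_pos": [-9, 0, -12], "dr": [0, 0, 0], "fingers": -0.5}, {"delta_pos": [-11.5, 0, -12], "dr": [0, 0, 0], "fingers": -0.5}])

```text
time: 14.6
tool_pos: [0.5876, -0.0975, 0.1971]
tool_rot: [3.141, 0.001, 1.215]
contact_force: [0.8, -0.3, 0.4]
opening: 0.069
grip_force: 0.0
```

```bash
python3 - <<'E'
from h import *
for k in range(6): viewer.read_camera('wrist')
z=np.load('tray.npz'); u,v=z['u'],z['v']
im,P=snap('wrist','w8'); b,Q=snap('side','s8')
h=.1145*u+.585*v
print(robot.observe()['tool_pos'],'handle top',proj(P,[*h,.1]))
delta([h[0],h[1],.197],np.radians(69.7))
c=np.hstack([im[20:384,80:420],cv2.resize(b[150:230,200:280],(364,364))]); cv2.imwrite('pics/c8.png',c[:,:,::-1])
E
```

```text
[ 0.58855464 -0.0943443   0.19654209] handle top [243.85123112 195.17193478]
delta cm [-0.12  0.03 -0.05] turn z deg -89.9 q [-0.29  0.5   1.37  0.    1.28  0.07] t 15.0
```

View pics/c8.png

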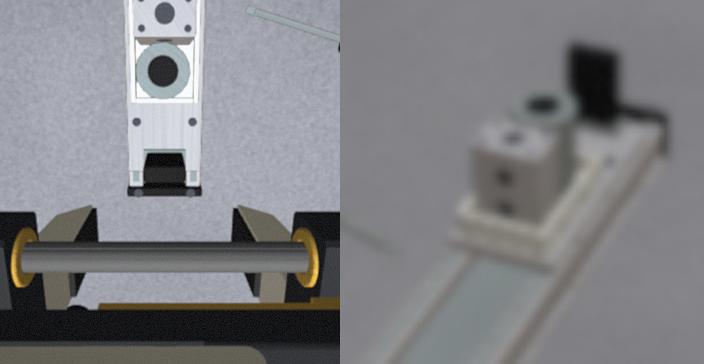

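Both parts stand down in the tray: block at the far end at crop (165,12), bush at (163,70), and the side view shows them upright. The handle is as predicted at crop (165,165). Next I'll turn the tool for a handle grip along the rail.

>>> step_arm(increments=[{"delta_pos": [-0.1, 0, 0], "dr": [0, 0, -10], "fingers": -0.1}, {"delta_pos": [-0.1, 0, 0], "dr": [0, 0, -20], "fingers": -0.1}, {"delta_pos": [-0.1, 0, 0], "dr": [0, 0, -30], "fingers": -0.1}, {"delta_pos": [-0.1, 0, 0], "dr": [0, 0, -40], "fingers": -0.1}, {"delta_pos": [-0.1, 0, 0], "dr": [0, 0, -50], "fingers": -0.1}])

```text
time: 15.62
tool_pos: [0.5882, -0.0954, 0.1966]
tool_rot: [-3.142, -0.0, 2.097]
contact_force: [1.1, -0.1, -0.5]
opening: 0.0506
grip_force: 0.0
```

>>> step_arm(increments=[{"delta_pos": [0, 0, 0], "dr": [0, 0, -10], "fingers": -0.1}, {"delta_pos": [0, 0, 0], "dr": [0, 0, -20], "fingers": -0.1}, {"delta_pos": [0, 0, 0], "dr": [0, 0, -30], "fingers": -0.1}, {"delta_pos": [0, 0, 0], "dr": [0, 0, -40], "fingers": -0.1}, {"delta_pos": [0, 0, 0], "dr": [0, 0, -40], "fingers": -0.1}])

```text
time: 16.25
tool_pos: [0.5881, -0.0955, 0.1966]
tool_rot: [3.142, -0.0, 2.787]
contact_force: [-1.1, -0.3, -0.4]
opening: 0.0503
grip_force: 0.0
```

```bash
python3 - <<'E'
from h import *
for k in range(4): viewer.read_camera('top')
im,P=snap('wrist','w9')
z=np.load('tray.npz'); u,v=z['u'],z['v']; h=.1145*u+.585*v; s=robot.observe(); print(s['tool_pos'],s['tool_rot'],s['opening'])
delta([h[0],h[1],.061],np.radians(69.7))
for a in (-.007,.007):
    for b in (-.017,.017): print(proj(P,[*(h+a*u+b*v),.1]))
lum=im.astype(int).mean(2); n,l,st,c=cv2.connectedComponentsWithStats((lum<60).astype(np.uint8))
for k in range(1,n):
    if st[k,4]>100 : print(st[k],c[k])
E
```

```text
[ 0.58794642 -0.09615319  0.19667317] [-3.14152109e+00 -1.81257022e-05  2.78596718e+00] 0.05056189952660621
delta cm [-0.02  0.07 13.57] turn z deg -0.1 q [-0.29  0.5   1.37 -0.    1.28 -1.51] t 16.5
[236.16393035 172.46577252]
[236.48539951 213.8581635 ]
[254.17796733 172.44742571]
[253.88864434 213.84088831]
[   0   25   49   62 2207] [19.95378342 59.0484821 ]
[204 152  11  49 434] [209.07142857 175.70506912]
[238 162  16  50 762] [245.73622047 186.60629921]
[334 182  27  25 521] [347.15355086 193.77159309]
[175 229  22  34 412] [187.59223301 249.35436893]
[292 229  22  34 392] [300.88265306 249.5127551 ]
[    0   232   512   152 26919] [235.10423864 331.5445596 ]
[ 335  232  154   91 8756] [412.85883965 272.7376656 ]
[173 293  13  23 165] [178.65454545 302.07272727]
[304 293  12  23 170] [310.22941176 302.06470588]
```

The handle appears at cols 238–254, as predicted (236–254). I'll descend and grip it, moderately at first.

>>> step_arm(increments=[{"delta_pos": [0, 0, 4], "dr": [0, 0, 0], "fingers": -0.1}, {"delta_pos": [0, 0, 8], "dr": [0, 0, 0], "fingers": -0.1}, {"delta_pos": [0, 0, 11], "dr": [0, 0, 0], "fingers": -0.1}, {"delta_pos": [0, 0, 13], "dr": [0, 0, 0], "fingers": -0.1}, {"delta_pos": [0, 0, 13.6], "dr": [0, 0, 0], "fingers": -0.1}], newtons=25)

```text
time: 17.12
tool_pos: [0.5872, -0.0961, 0.0594]
tool_rot: [-3.141, -0.002, 2.787]
contact_force: [-0.1, 0.4, 0.3]
opening: 0.0507
grip_force: 0.0
```

>>> step_arm(increments=[{"delta_pos": [0, 0, 0], "dr": [0, 0, 0], "fingers": 0.2}, {"delta_pos": [0, 0, 0], "dr": [0, 0, 0], "fingers": 0.5}, {"delta_pos": [0, 0, 0], "dr": [0, 0, 0], "fingers": 0.9}, {"delta_pos": [0, 0, 0], "dr": [0, 0, 0], "fingers": 0.9}, {"delta_pos": [0, 0, 0], "dr": [0, 0, 0], "fingers": 0.9}])

```text
time: 17.75
tool_pos: [0.5882, -0.0962, 0.0612]
tool_rot: [3.141, 0.001, 2.788]
contact_force: [-0.3, 0.9, 2.7]
opening: 0.014
grip_force: 25.0
```

```bash
python3 - <<'E'
from h import *
s=robot.observe(); z=np.load('tray.npz'); u,v=z['u'],z['v']; p=s['tool_pos'];R=Ro.from_euler('xyz',s['tool_rot']).as_matrix()
print(p,p[:2]@u,p[:2]@v,s['opening'],s['grip_force'],s['contact_force'],'tooly.u',R[:2,1]@u, R[:2,0]@u)
E
```

```text
[ 0.58823173 -0.09624942  0.06123881] 0.11380729208568638 0.5850883856641855 0.013992606951956723 25.00034898519516 [-0.34868663  0.91453273  2.73581691] tooly.u 0.9999999075438416 -0.000380133327949857
```

Handle gripped (opening 14.0 mm). Tool +y runs along the rail, and travel now is about 13 mm. I'll slide 5.5 cm first, then move in small steps and watch the force along the rail.

>>> step_arm(increments=[{"delta_pos": [0, 0.7, 0], "dr": [0, 0, 0], "fingers": 0.9}, {"delta_pos": [0, 1.5, 0], "dr": [0, 0, 0], "fingers": 0.9}, {"delta_pos": [0, 2.3, 0], "dr": [0, 0, 0], "fingers": 0.9}, {"delta_pos": [0, 3, 0], "dr": [0, 0, 0], "fingers": 0.9}, {"delta_pos": [0, 3.5, 0], "dr": [0, 0, 0], "fingers": 0.9}])

```text
time: 18.38
tool_pos: [0.6004, -0.0633, 0.0612]
tool_rot: [-3.141, 0.001, 2.788]
contact_force: [-2.3, -2.5, 4.8]
opening: 0.0138
grip_force: 25.0
```

>>> step_arm(increments=[{"delta_pos": [0, 0.5, 0], "dr": [0, 0, 0], "fingers": 0.9}, {"delta_pos": [0, 1, 0], "dr": [0, 0, 0], "fingers": 0.9}, {"delta_pos": [0, 1.5, 0], "dr": [0, 0, 0], "fingers": 0.9}, {"delta_pos": [0, 1.8, 0], "dr": [0, 0, 0], "fingers": 0.9}, {"delta_pos": [0, 2, 0], "dr": [0, 0, 0], "fingers": 0.9}])

```text
time: 19.0
tool_pos: [0.6073, -0.0445, 0.0613]
tool_rot: [-3.141, 0.001, 2.788]
contact_force: [-2.0, -2.6, 6.1]
opening: 0.014
grip_force: 25.0
```

>>> step_arm(increments=[{"delta_pos": [0, 0.1, 0], "dr": [0, 0, 0], "fingers": 0.9}, {"delta_pos": [0, 0.2, 0], "dr": [0, 0, 0], "fingers": 0.9}, {"delta_pos": [0, 0.3, 0], "dr": [0, 0, 0], "fingers": 0.9}, {"delta_pos": [0, 0.4, 0], "dr": [0, 0, 0], "fingers": 0.9}, {"delta_pos": [0, 0.5, 0], "dr": [0, 0, 0], "fingers": 0.9}])

```text
time: 19.62
tool_pos: [0.609, -0.0399, 0.0613]
tool_rot: [-3.141, 0.001, 2.788]
contact_force: [-1.6, -1.2, 4.3]
opening: 0.014
grip_force: 25.0
```

>>> step_arm(increments=[{"delta_pos": [0, 0.1, 0], "dr": [0, 0, 0], "fingers": 0.9}, {"delta_pos": [0, 0.2, 0], "dr": [0, 0, 0], "fingers": 0.9}, {"delta_pos": [0, 0.3, 0], "dr": [0, 0, 0], "fingers": 0.9}, {"delta_pos": [0, 0.4, 0], "dr": [0, 0, 0], "fingers": 0.9}, {"delta_pos": [0, 0.5, 0], "dr": [0, 0, 0], "fingers": 0.9}])

```text
time: 20.25
tool_pos: [0.6108, -0.0352, 0.0613]
tool_rot: [-3.141, 0.001, 2.788]
contact_force: [-2.3, -1.7, 5.6]
opening: 0.0138
grip_force: 25.0
```

>>> step_arm(increments=[{"delta_pos": [0, 0.1, 0], "dr": [0, 0, 0], "fingers": 0.9}, {"delta_pos": [0, 0.2, 0], "dr": [0, 0, 0], "fingers": 0.9}, {"delta_pos": [0, 0.3, 0], "dr": [0, 0, 0], "fingers": 0.9}, {"delta_pos": [0, 0.4, 0], "dr": [0, 0, 0], "fingers": 0.9}, {"delta_pos": [0, 0.5, 0], "dr": [0, 0, 0], "fingers": 0.9}])

```text
time: 20.88
tool_pos: [0.6125, -0.0305, 0.0613]
tool_rot: [-3.141, 0.001, 2.788]
contact_force: [-2.1, -3.1, 4.1]
opening: 0.0138
grip_force: 25.0
```

Force along the rail is about −1.7 to −3.6 N, which is plain friction. I'll continue.

>>> step_arm(increments=[{"delta_pos": [0, 0.1, 0], "dr": [0, 0, 0], "fingers": 0.9}, {"delta_pos": [0, 0.2, 0], "dr": [0, 0, 0], "fingers": 0.9}, {"delta_pos": [0, 0.3, 0], "dr": [0, 0, 0], "fingers": 0.9}, {"delta_pos": [0, 0.4, 0], "dr": [0, 0, 0], "fingers": 0.9}, {"delta_pos": [0, 0.5, 0], "dr": [0, 0, 0], "fingers": 0.9}])

```text
time: 21.5
tool_pos: [0.6142, -0.0258, 0.0613]
tool_rot: [-3.141, 0.001, 2.788]
contact_force: [-2.4, -2.1, 4.7]
opening: 0.0142
grip_force: 25.0
```

>>> step_arm(increments=[{"delta_pos": [0, 0.1, 0], "dr": [0, 0, 0], "fingers": 0.9}, {"delta_pos": [0, 0.2, 0], "dr": [0, 0, 0], "fingers": 0.9}, {"delta_pos": [0, 0.3, 0], "dr": [0, 0, 0], "fingers": 0.9}, {"delta_pos": [0, 0.4, 0], "dr": [0, 0, 0], "fingers": 0.9}, {"delta_pos": [0, 0.5, 0], "dr": [0, 0, 0], "fingers": 0.9}])

```text
time: 22.12
tool_pos: [0.6159, -0.0211, 0.0613]
tool_rot: [-3.141, 0.001, 2.788]
contact_force: [-1.8, -1.7, 5.3]
opening: 0.0137
grip_force: 25.0
```

>>> step_arm(increments=[{"delta_pos": [0, 0.1, 0], "dr": [0, 0, 0], "fingers": 0.9}, {"delta_pos": [0, 0.2, 0], "dr": [0, 0, 0], "fingers": 0.9}, {"delta_pos": [0, 0.3, 0], "dr": [0, 0, 0], "fingers": 0.9}, {"delta_pos": [0, 0.4, 0], "dr": [0, 0, 0], "fingers": 0.9}, {"delta_pos": [0, 0.5, 0], "dr": [0, 0, 0], "fingers": 0.9}])

```text
time: 22.75
tool_pos: [0.6177, -0.0164, 0.0613]
tool_rot: [-3.141, 0.001, 2.788]
contact_force: [-2.3, -1.7, 6.0]
opening: 0.0137
grip_force: 25.0
```

Still plain rail at 85 mm moved (travel about 98 mm).

>>> step_arm(increments=[{"delta_pos": [0, 0.1, 0], "dr": [0, 0, 0], "fingers": 0.9}, {"delta_pos": [0, 0.2, 0], "dr": [0, 0, 0], "fingers": 0.9}, {"delta_pos": [0, 0.3, 0], "dr": [0, 0, 0], "fingers": 0.9}, {"delta_pos": [0, 0.4, 0], "dr": [0, 0, 0], "fingers": 0.9}, {"delta_pos": [0, 0.5, 0], "dr": [0, 0, 0], "fingers": 0.9}])

```text
time: 23.38
tool_pos: [0.6197, -0.0108, 0.0613]
tool_rot: [3.14, 0.001, 2.788]
contact_force: [0.7, 3.2, 5.8]
opening: 0.0138
grip_force: 25.0
```

>>> step_arm(increments=[{"delta_pos": [0, 0.1, 0], "dr": [0, 0, 0], "fingers": 0.9}, {"delta_pos": [0, 0.2, 0], "dr": [0, 0, 0], "fingers": 0.9}, {"delta_pos": [0, 0.3, 0], "dr": [0, 0, 0], "fingers": 0.9}, {"delta_pos": [0, 0.4, 0], "dr": [0, 0, 0], "fingers": 0.9}, {"delta_pos": [0, 0.5, 0], "dr": [0, 0, 0], "fingers": 0.9}])

```text
time: 24.0
tool_pos: [0.6212, -0.0068, 0.0612]
tool_rot: [-3.142, 0.001, 2.788]
contact_force: [-2.9, -2.0, 6.4]
opening: 0.0136
grip_force: 25.0
```

>>> step_arm(increments=[{"delta_pos": [0, 0.1, 0], "dr": [0, 0, 0], "fingers": 0.9}, {"delta_pos": [0, 0.2, 0], "dr": [0, 0, 0], "fingers": 0.9}, {"delta_pos": [0, 0.3, 0], "dr": [0, 0, 0], "fingers": 0.9}, {"delta_pos": [0, 0.4, 0], "dr": [0, 0, 0], "fingers": 0.9}, {"delta_pos": [0, 0.5, 0], "dr": [0, 0, 0], "fingers": 0.9}])

```text
time: 24.62
tool_pos: [0.6221, -0.0044, 0.0613]
tool_rot: [-3.139, 0.0, 2.787]
contact_force: [-6.0, -8.9, 7.8]
opening: 0.014
grip_force: 25.0
```

The click: +3.7 N (drawn in), then about −3 N at the centre, then −10 N (past it). I'll go back half a centimetre and let it settle.

>>> step_arm(increments=[{"delta_pos": [0, -0.2, 0], "dr": [0, 0, 0], "fingers": 0.9}, {"delta_pos": [0, -0.4, 0], "dr": [0, 0, 0], "fingers": 0.9}, {"delta_pos": [0, -0.5, 0], "dr": [0, 0, 0], "fingers": 0.9}, {"delta_pos": [0, -0.5, 0], "dr": [0, 0, 0], "fingers": 0.9}, {"delta_pos": [0, -0.5, 0], "dr": [0, 0, 0], "fingers": 0.9}])

```text
time: 25.25
tool_pos: [0.6212, -0.0068, 0.0612]
tool_rot: [3.141, 0.001, 2.788]
contact_force: [0.2, 1.4, 5.9]
opening: 0.0139
grip_force: 25.0
```

```bash
python3 - <<'E'
from h import *
z=np.load('tray.npz'); u=z['u']
for k in range(5):
    viewer.read_camera('top'); s=robot.observe(); print((s['tool_pos'][:2]@u).round(5),(s['contact_force'][:2]@u).round(2))
for p in ([.6197,-.0108],[.6212,-.0068],[.6221,-.0044]): print(np.array(p)@u)
E
```

```text
0.20914 0.64
0.20915 0.96
0.20915 0.43
0.20916 0.91
0.20915 0.22
0.20486682278613816
0.20913878200194563
0.21170195753143012
```

The carriage rests with near-zero force along the rail (spring within about 0.5 mm of centre), and the handle is held at 25 N. Handing in.

```bash
python3 -c "
from h import *
print(robot.hand_in())"
```

```text
the job is handed in; nothing more can be done
None
```

The job is handed in: I stood the block and bush in the tray at the loading end and slid the carriage into the notch by force feel, where the gripper still holds the handle at 25 N. No verdict came back, and I did not look at the parts again after the slide.

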